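# Assemble the sieve stack in mesh order

## Task

Build the test-sieve stack on the receiver pan, from the bottom up and one piece at a time: first the fine sieve (blue rim), then the medium sieve (yellow rim), then the coarse sieve (white rim), and last the lid with the black knob. Every piece must sit fully home and level in the one below; leave the spare green-rimmed sieve and the other things on the bench where they are.

Things in the scene. Friction and masses are not known exactly. Their poses are not given: they have to be found in the camera images.
- pan_base: Receiver pan on a round white shaker base, fixed to the bench (where differs each time). Base 84 mm diameter, 14 mm high; on its middle the open steel pan, 60 mm outside and 54 mm inside diameter, rim at z 40 mm, pan floor at z 20 mm. Origin: centre of the underside, z up. The fine sieve's origin is 30 mm above this origin when seated.
- sieve_fine: Round steel sieve, BLUE rim, finest mesh. About 0.11 kg. Origin: centre of underside, z up. z 0-10 mm: tapered spigot, diameter 41 (foot) to 49 mm; z 10-36: upright frame, 60 mm outside, 54 inside, open top, mesh 18 mm below rim. Grip across the frame, fingertips above z 11. Seated, the spigot is in the rim below (2 mm play), the frame stands on it; origin 30 mm above pan_base's.
- sieve_medium: Round steel sieve, YELLOW rim, medium mesh. About 0.11 kg. Origin: centre of underside, z up. z 0-10 mm: tapered spigot, diameter 41 (foot) to 49 mm; z 10-36: upright frame, 60 mm outside, 54 inside, open top, mesh 18 mm below rim. Grip across the frame, fingertips above z 11. Seated, the spigot is in the rim below (2 mm play), the frame stands on it; origin 26 mm above the lower sieve's.
- sieve_coarse: Round steel sieve, WHITE rim, coarse mesh. About 0.11 kg. Origin: centre of underside, z up. z 0-10 mm: tapered spigot, diameter 41 (foot) to 49 mm; z 10-36: upright frame, 60 mm outside, 54 inside, open top, mesh 18 mm below rim. Grip across the frame, fingertips above z 11. Seated, the spigot is in the rim below (2 mm play), the frame stands on it; origin 26 mm above the lower sieve's.
- sieve_lid: Steel lid, no coloured ring, about 0.09 kg. Origin: centre of underside, z up. z 0-8 mm: tapered spigot, diameter 41 (foot) to 49 mm; z 8-12: disc, diameter 60; z 12-36: black cylindrical knob, diameter 22, in the middle: grip this from above, fingertips above z 13. Seated in the coarse sieve (spigot in its rim, disc on it) its origin is 28 mm above that sieve's.
- sieve_spare: Spare sieve, same size and shape as the other sieves, GREEN colour ring round the rim, very coarse mesh (12.5 mm). Not used: must stay where it stands. Origin: centre of its underside, z up.
- small_beaker: Small clear (slightly pinkish-looking) 25 ml beaker, 46x42 mm, 53 mm high; bystander, stands among the sieves. Origin: centre of its underside, z up.
- timer: Small white kitchen-type timer lying on the bench, 64x58x19 mm; bystander behind the work. Origin: centre of its underside.
- vial: Small vial with black cap, 22 mm diameter, 50 mm high; bystander behind and right of the work. Origin: centre of its underside.
- petri_dish: Closed pale petri dish, 60 mm diameter, 15 mm high; bystander at the right front of the work. Origin: centre of its underside.

How it is judged:
On the way, in this order (a step that is already met when the one before it is completed fails the run):
1. the blue fine sieve is seated in the pan and let go (horizontal distance between sieve_fine and pan_base below 0.005 m and z of sieve_fine in the frame of pan_base between 0.027 and 0.033 m and angle between sieve_fine's own z axis and vertical below 0.06 rad and contact force between the fingers and sieve_fine below 0.1 N), for 0.2 s.
2. the yellow medium sieve is seated in the fine sieve and let go (horizontal distance between sieve_medium and sieve_fine below 0.005 m and z of sieve_medium in the frame of sieve_fine between 0.023 and 0.029 m and angle between sieve_medium's own z axis and vertical below 0.06 rad and contact force between the fingers and sieve_medium below 0.1 N), for 0.2 s.
3. the white coarse sieve is seated in the medium sieve and let go (horizontal distance between sieve_coarse and sieve_medium below 0.005 m and z of sieve_coarse in the frame of sieve_medium between 0.023 and 0.029 m and angle between sieve_coarse's own z axis and vertical below 0.06 rad and contact force between the fingers and sieve_coarse below 0.1 N), for 0.2 s.
4. the lid is seated in the coarse sieve and let go (horizontal distance between sieve_lid and sieve_coarse below 0.005 m and z of sieve_lid in the frame of sieve_coarse between 0.025 and 0.031 m and angle between sieve_lid's own z axis and vertical below 0.06 rad and contact force between the fingers and sieve_lid below 0.1 N), for 0.2 s.
At the end, for the whole second after the job is handed in: From the bottom up: pan, blue fine sieve, yellow medium sieve, white coarse sieve, lid; each centred within 5 mm on the piece below, seated to within 3 mm of its full depth, upright within 0.06 rad (about 3.4 degrees), and all at rest (horizontal distance between sieve_fine and pan_base below 0.005 m and z of sieve_fine in the frame of pan_base between 0.027 and 0.033 m and angle between each of sieve_fine, sieve_medium, sieve_coarse, sieve_lid's own z axis and vertical below 0.06 rad and horizontal distance between sieve_medium and sieve_fine below 0.005 m and z of sieve_medium in the frame of sieve_fine between 0.023 and 0.029 m and horizontal distance between sieve_coarse and sieve_medium below 0.005 m and z of sieve_coarse in the frame of sieve_medium between 0.023 and 0.029 m and horizontal distance between sieve_lid and sieve_coarse below 0.005 m and z of sieve_lid in the frame of sieve_coarse between 0.025 and 0.031 m and linear speed of each of sieve_fine, sieve_medium, sieve_coarse, sieve_lid below 0.02 m/s); the robot touches nothing.
It fails at once if the spare green sieve is moved more than 30 mm or tipped (distance of sieve_spare from where it was at the start of the episode above 0.03 m or angle between sieve_spare's own z axis and vertical above 0.5 rad).
It fails at once if the small beaker is moved more than 30 mm or tipped (distance of small_beaker from where it was at the start of the episode above 0.03 m or angle between small_beaker's own z axis and vertical above 0.5 rad).
It fails at once if the timer is moved more than 30 mm or tipped (distance of timer from where it was at the start of the episode above 0.03 m or angle between timer's own z axis and vertical above 0.5 rad).
It fails at once if the vial is moved more than 30 mm or tipped (distance of vial from where it was at the start of the episode above 0.03 m or angle between vial's own z axis and vertical above 0.5 rad).
It fails at once if the petri dish is moved more than 30 mm or tipped (distance of petri_dish from where it was at the start of the episode above 0.03 m or angle between petri_dish's own z axis and vertical above 0.5 rad).
It also fails if it takes over 112 s, if anything falls off the work surface, if the arm or the gripper's body presses on something with over 40 N, if the wrist force passes 120 N, or if a joint passes its speed limit or range.

## Robot

A 6-joint arm with a two-finger parallel gripper is mounted at the origin on a cart in front of the work surface, level with it; the furniture and walls round the work are solid. World frame = base frame: x ahead of the robot, y to its left, z up, the work surface at z = 0. Lengths are in m, angles in rad, forces in N, time in s.
With the tool pointing down it reaches from about 0.35 to 0.725 m from the base axis. Payload 6 kg.
Tool frame: the origin (TCP) lies at the very end of the fingers, on their centre line; the grasp point (between the pads) lies env.grasp_offset behind it (env.grasp_offset is the distance from the TCP to the grasp point, in m); z points along the fingers, y is the line along which they close (so a half turn about z gives the same grasp; the last joint's range is limited). The gripper opens to 85 mm and grips with 20 to 120 N. Pads are 22 mm wide; open, the fingers measure 114 mm over their backs; the gripper's body (76 mm by 85 mm) begins 54 mm behind the grasp point. The pads swing forward as they close: fully open they stand 13 mm farther back than shut.
Start: joints at [1.531, 0.04, 0.085, 0, -1.615, -0.334], TCP at [0.219, 0.559, 0.231] pointing down, gripper open.
Joint ranges: [-2.56, 2.56], [-1.29, 2.01], [-1.08, 1.49], [-3.29, 1.98], [-2.81, -0.18], [-2.99, 2.99]. Speed limits (rad/s): [2.57, 2.57, 3.01, 3.14, 3.14, 3.14].

## Interface

Orientations are given as a unit quaternion [w, x, y, z].
In Python, from bench import env, effector, ik, eyes, order gives the robot as it stands. Calls block until the motion is done:
- env.reach(position, orientation): joint-space move of the TCP to a pose.
- env.move_linear(position, vel=0.15, frame=None): straight line of the TCP; frame=None keeps the orientation; vel is the mean speed in m/s.
- env.move_joints(angles): joint-space move.
- effector.set_gripper(opening, grip_force=None): opening from 0.0 (shut) to 1.0 (fully open); grip_force is the grip in N (None keeps the last); returns when the fingers have stopped.
- env.hold(seconds).
- ik(position, orientation): joint angles nearest the present ones, or None.
- env.read_state(): the state.
- eyes.get_image(name): name is "side" or "top"; returns a dict with "image" (400x640x3 uint8, red, green, blue), "range_z" (400x640 float32, m along the optical axis (not along the pixel's ray), 0 where there is no reading), "fx", "fy", "cx", "cy" (pixels), "eye" and "attitude" of the camera in the world. Camera axes: x right, y down, z forward; pixel columns grow to the right and rows downward; lengths in m; the calibration is good to about 2 mm. A picture is of the moment at which its call begins.
A pose or a line that the arm cannot do raises env.PlanningError and nothing moves.
- order.finish_job(): hands the job in; it is judged then, once.
The state is a dict: "clock": time; "joint_positions": joint angles; "qvel": joint speeds; "effort": joint torques, N m; "tcp_pos": TCP position; "eef_rot": TCP orientation; "ft_force": force on the tool from outside, world axes, zero at the start; "wrist_torque": the same for the moment, N m; "gripper_width": opening from 0.0 (shut) to 1.0 (fully open); "grip_force": force on a finger pad.
Only numpy, scipy, OpenCV 4.12 (cv2) and the standard library are available. Lean on these libraries where they do the work, as an engineer would, in place of code of your own. Each camera call takes 0.05 s, during which the arm holds its last target. There are 200 camera calls.

## Working session

There is one attempt and no reset: what is moved stays moved. The work goes in short steps, each a Python script; the robot and the scene stay as the last script left them, time stands still between calls to the robot, and variables do not carry over. Pictures are saved under pics/ and viewed, at most 14 in all, crops included, and the job is handed in when it is done.

```bash
ls; mkdir -p pics; python3 - <<'E'
from bench import env, effector, ik, eyes, order
import cv2
for n in("top","side"):
    d=eyes.get_image(n); cv2.imwrite(f"pics/{n}0.png",d["image"][:,:,::-1])
    print(n,{k:d[k] for k in d if k not in("image","range_z")},(d["range_z"]>0).mean())
s=env.read_state();print(s,env.grasp_offset)
E
```

```text
pics
top {'fx': 389.714004410514, 'fy': 389.714004410514, 'cx': 320.1147188206575, 'cy': 199.07528437068007, 'eye': array([0.42129374, 0.02838057, 1.13611302]), 'attitude': array([ 0.06451257, -0.7023594 ,  0.70602154, -0.06374156])} 0.996171875
side {'fx': 386.55948239606977, 'fy': 386.55948239606977, 'cx': 317.2344101947557, 'cy': 198.64133571839702, 'eye': array([ 0.18331624, -0.9738701 ,  0.45324118]), 'attitude': array([-0.55941395,  0.8050067 , -0.15592612,  0.12127363])} 0.96051953125
{'clock': 0.1, 'joint_positions': array([ 1.53068573e+00,  4.07691198e-02,  8.38871015e-02, -4.09557109e-04,
       -1.61552246e+00, -3.33671763e-01]), 'qvel': array([ 0.00060705, -0.00098921,  0.00279181, -0.00018756,  0.00010583,
        0.00138321]), 'effort': array([-6.01488995e-03, -3.69349194e+01,  3.48279548e+01,  6.95157722e+00,
       -4.62975993e-03, -1.10190236e-06]), 'tcp_pos': array([0.21892202, 0.55830264, 0.23035567]), 'eef_rot': array([ 8.25348677e-04,  9.82587950e-01, -1.85796213e-01, -8.47820914e-05]), 'ft_force': array([ 0.13081521,  0.89789133, -0.12453304]), 'wrist_torque': array([-0.01989791, -0.03594319,  0.01944795]), 'grip_force': 0.0, 'gripper_width': 0.9991736767130883} 0.0187
```

View pics/top0.png

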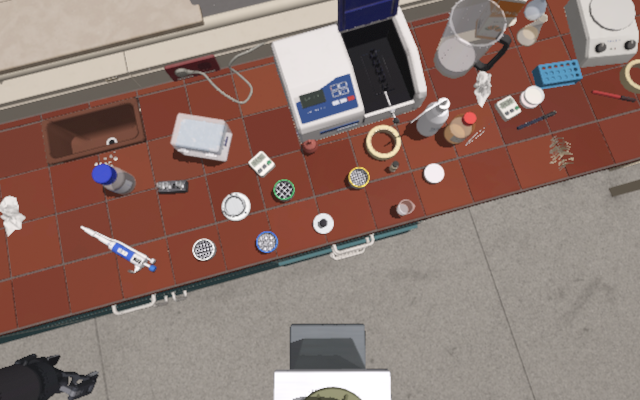

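View pics/side0.png

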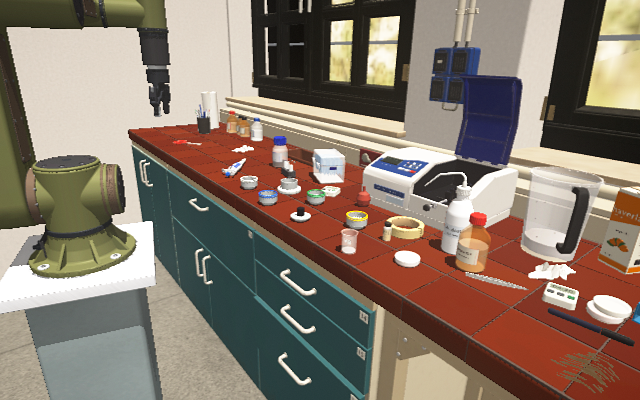

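```bash
cat > h.py <<'E'
import numpy as np, cv2
from scipy.spatial.transform import Rotation as R
from bench import env, effector, ik, eyes, order
def cam(n):
    d=eyes.get_image(n); q=d["attitude"]; d["R"]=R.from_quat([q[1],q[2],q[3],q[0]]).as_matrix()
    v,u=np.mgrid[:400,:640]
    ray=np.stack([(u-d["cx"])/d["fx"],(v-d["cy"])/d["fy"],np.ones_like(u,float)],-1)@d["R"].T
    d["ray"]=ray; d["P"]=d["eye"]+ray*d["range_z"][...,None]
    return d
def onplane(d,z): # world xy of every pixel cast on plane z
    return (d["eye"]+d["ray"]*((z-d["eye"][2])/d["ray"][...,2])[...,None])[...,:2]
def pix(d,p):
    c=(np.asarray(p)-d["eye"])@d["R"]; return d["cx"]+d["fx"]*c[0]/c[2], d["cy"]+d["fy"]*c[1]/c[2]
E
python3 - <<'E'
from h import *
d=cam("top")
print(np.median(d["P"][255:275,100:240,2]))
for n,(u,v) in dict(pan=(235,207),white=(203,250),blue=(267,242),green=(284,190),yellow=(358,178),lid=(323,224),beaker=(404,208),vial=(394,168),petri=(433,173),timer=(261,163)).items():
    m=np.zeros((400,640),bool); m[v-20:v+21,u-20:u+21]=1
    z=d["P"][...,2]
    hi=np.percentile(z[m],99)
    k=m&(z>hi-.009)&(np.hypot(*(np.moveaxis(d["P"][...,:2]-d["P"][v,u,:2],2,0)))<.045)
    xy=d["P"][k][:,:2]
    (c),r=cv2.minEnclosingCircle(xy.astype(np.float32))
    print(n,"hi",hi.round(4),"c",np.round(c,4),"r",round(r,4),"mean",xy.mean(0).round(4),k.sum())
cv2.imwrite("pics/crop.png",cv2.resize(d["image"][145:275,180:420,::-1],None,fx=3.3,fy=3.3,interpolation=cv2.INTER_CUBIC))
s=cam("side")
cv2.imwrite("pics/crops.png",cv2.resize(s["image"][140:280,220:440,::-1],None,fx=3.5,fy=3.5,interpolation=cv2.INTER_CUBIC))
E
```

```text
-0.0003145054439692707
pan hi 0.0413 c [0.6072 0.2752] r 0.0302 mean [0.6073 0.2747] 89
white hi 0.0376 c [0.4817 0.3569] r 0.0307 mean [0.4811 0.3567] 111
blue hi 0.038 c [0.5018 0.1796] r 0.0304 mean [0.5014 0.1801] 84
green hi 0.0377 c [0.6521 0.1333] r 0.0301 mean [0.651  0.1327] 89
yellow hi 0.0389 c [ 0.6875 -0.0841] r 0.0304 mean [ 0.687  -0.0854] 86
lid hi 0.0367 c [0.5558 0.0203] r 0.0106 mean [0.5554 0.0202] 48
beaker hi 0.0531 c [ 0.5973 -0.2141] r 0.0222 mean [ 0.5983 -0.2167] 69
vial hi 0.05 c [ 0.7231 -0.189 ] r 0.0097 mean [ 0.7227 -0.1886] 39
petri hi 0.0175 c [ 0.7037 -0.3086] r 0.0309 mean [ 0.7029 -0.3088] 323
timer hi 0.0318 c [0.7208 0.1967] r 0.018 mean [0.7225 0.1949] 3
```

View pics/crop.png

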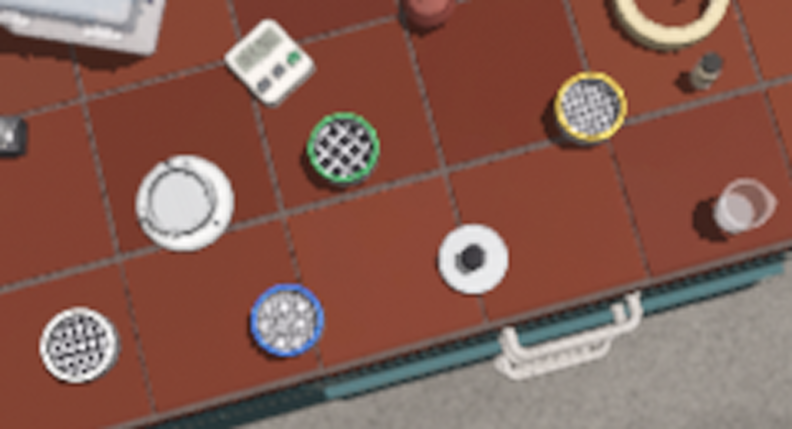

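View pics/crops.png

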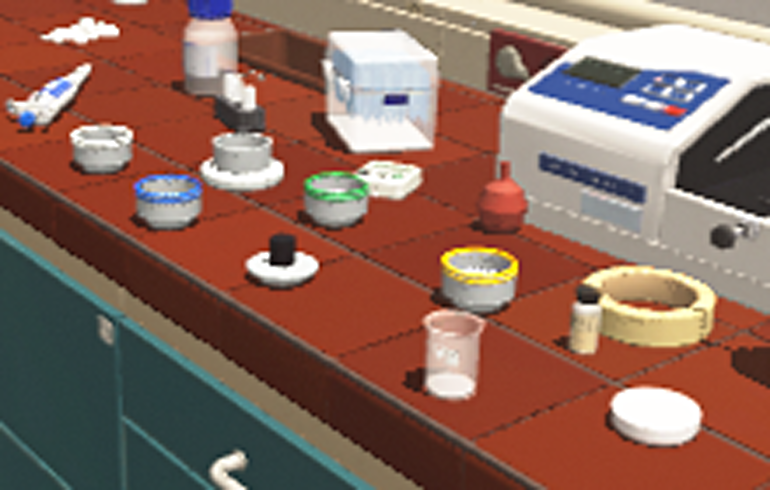

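The crops show the pan at top-image (235,207), blue (267,242), yellow (358,178), white (203,250) and the lid (323,224). All stand upright, with room for the fingers. I'll start with the blue sieve.

```bash
cat >> h.py <<'E'
def circ(d,guess,ztop,rad=.045):
    """centre of the rim/knob: enclosing circle of the range points within 8 mm of ztop"""
    P=d["P"]; k=(abs(P[...,2]-ztop)<.008)&(np.hypot(P[...,0]-guess[0],P[...,1]-guess[1])<rad)
    c,r=cv2.minEnclosingCircle(P[k][:,:2].astype(np.float32)); m=P[k][:,:2].mean(0)
    print("circ",np.round(c,4),round(r,4),"mean",m.round(4),k.sum()); return (np.array(c)+m)/2
def quat(th):
    c,s=np.cos(th),np.sin(th)
    q=R.from_matrix(np.array([[-s,c,0],[c,s,0],[0,0,-1]]).T).as_quat(); return np.array([q[3],*q[:3]])
def best(p,th):
    o=[(abs(j[5]),quat(t)) for t in (th,th+np.pi) if (j:=ik(p,quat(t))) is not None]
    return min(o,key=lambda x:x[0])[1]
def st(msg):
    s=env.read_state(); print(msg,"t%.1f"%s["clock"],"tcp",s["tcp_pos"].round(4),"w%.3f"%s["gripper_width"],"gf%.1f"%s["grip_force"],"ft",s["ft_force"].round(1)); return s
HI=.23
def pick(xy,h,th,force):
    q=best([*xy,HI],th); env.reach([*xy,HI],q)
    env.move_linear([*xy,h],vel=.12); st("down")
    effector.set_gripper(0.0,grip_force=force); env.hold(.2); st("grip")
    env.move_linear([*xy,HI],vel=.15); return st("lift")
def place(xy,h,th):
    q=best([*xy,HI],th); env.reach([*xy,HI],q)
    env.move_linear([*xy,h+.03],vel=.15); z0=env.read_state()["ft_force"][2]
    for dz in np.arange(.015,-.0015,-.002):
        env.move_linear([*xy,h+dz],vel=.03)
        if env.read_state()["ft_force"][2]-z0>12: break
    env.hold(.2); st("seat dz=%.3f"%dz)
    effector.set_gripper(1.0); env.hold(.3); st("open")
    env.move_linear([*xy,HI],vel=.15)
E
python3 - <<'E'
from h import *
d=cam("top"); b=circ(d,(.502,.18),.036); p=circ(d,(.607,.275),.040)
print(b,p,[ik([*x,z],best([*x,HI],np.arctan2(x[1],x[0]))) is not None for x in(b,p,(.687,-.085),(.556,.02),(.481,.357)) for z in(HI,.02)])
pick(b,.010,np.arctan2(b[1],b[0]),30)
cv2.imwrite("pics/lift1.png",cv2.resize(cam("side")["image"][60:260,140:440,::-1],None,fx=2.5,fy=2.5))
E
```

```text
circ [0.5016 0.1796] 0.0303 mean [0.5006 0.1791] 87
circ [0.6071 0.2758] 0.03 mean [0.607  0.2753] 84
[0.50109065 0.1793545 ] [0.60705133 0.27553091] [True, True, True, True, True, True, True, True, True, True]
down t4.0 tcp [0.5015 0.1796 0.0107] w1.002 gf0.0 ft [ 0.5 -0.  -0.7]
grip t4.5 tcp [0.5016 0.1796 0.0107] w0.674 gf34.1 ft [ 0.3 -0.   5.6]
lift t6.1 tcp [0.5008 0.1792 0.2289] w0.679 gf33.5 ft [ 0.1 -1.1 -1.6]
```

View pics/lift1.png

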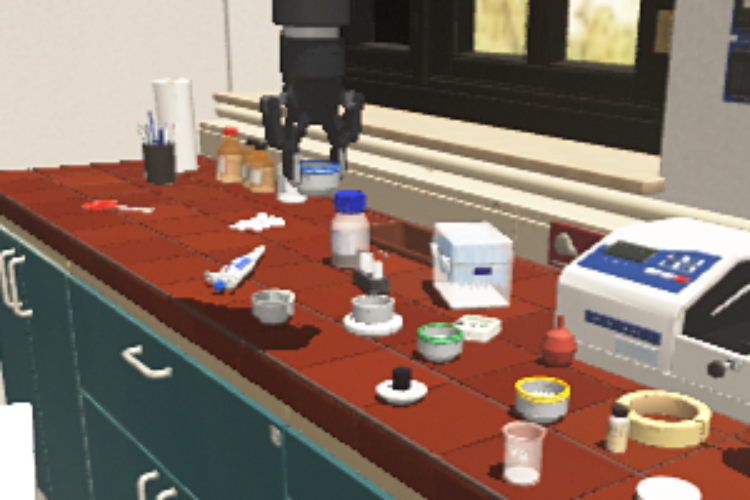

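The blue sieve hangs level between the fingers, at crop pixel (320,177). Next I'll seat it and check.

```bash
python3 - <<'E'
from h import *
p=np.array([.6071,.2754]); place(p,.040,np.arctan2(p[1],p[0]))
y=np.array([.687,-.085]); env.reach([*y,HI],best([*y,HI],np.radians(37)))
d=cam("top"); circ(d,p,.066); circ(d,y,.036); circ(d,(.481,.357),.036)
cv2.imwrite("pics/s1.png",cv2.resize(cam("side")["image"][140:280,220:440,::-1],None,fx=3.5,fy=3.5))
E
```

```text
seat dz=-0.001 t10.9 tcp [0.6072 0.2754 0.0407] w0.676 gf34.3 ft [-4.1 -0.8  6.4]
open t11.6 tcp [0.6071 0.2754 0.039 ] w0.997 gf0.0 ft [ 0.1 -0.3  0.1]
circ [0.6055 0.2747] 0.0302 mean [0.6049 0.2741] 102
circ [ 0.6876 -0.0838] 0.0307 mean [ 0.687  -0.0857] 96
circ [0.4815 0.3569] 0.0309 mean [0.4813 0.3568] 114
```

View pics/s1.png

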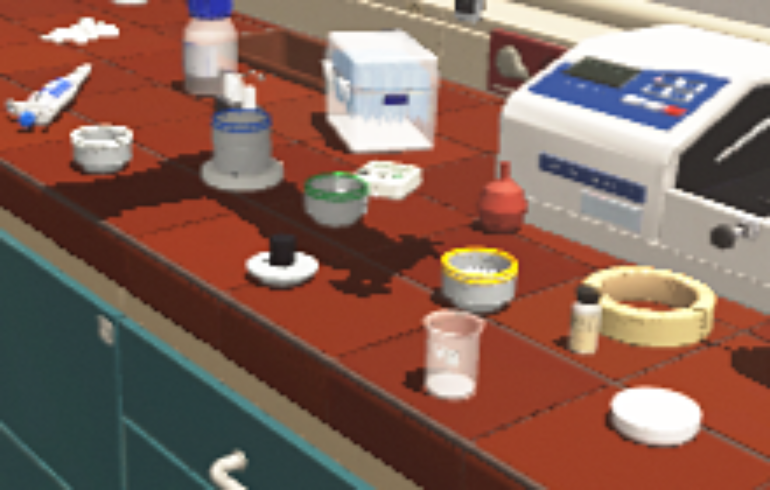

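The blue sieve is seated flush on the pan, at crop (242,140). Yellow is next.

```bash
python3 - <<'E'
from h import *
y=np.array([.6873,-.0848]); pick(y,.010,np.radians(37),30)
p=np.array([.6058,.2746]); place(p,.066,np.arctan2(p[1],p[0]))
w=np.array([.4814,.3568]); env.reach([*w,HI],best([*w,HI],np.arctan2(w[1],w[0])))
d=cam("top"); circ(d,p,.092); circ(d,(.556,.02),.036,.02); print((d["P"][...,2][(np.hypot(d["P"][...,0]-.606,d["P"][...,1]-.275)<.04)]).max())
cv2.imwrite("pics/s2.png",cv2.resize(cam("side")["image"][140:280,220:440,::-1],None,fx=3.5,fy=3.5))
E
```

```text
down t16.7 tcp [ 0.6878 -0.0848  0.0108] w1.000 gf0.0 ft [ 0.5 -0.5 -0.4]
grip t17.3 tcp [ 0.6878 -0.0848  0.0109] w0.675 gf33.1 ft [0.1 1.3 5.3]
lift t18.9 tcp [ 0.687  -0.0847  0.2287] w0.681 gf32.6 ft [ 0.6 -0.7 -1.5]
seat dz=-0.001 t24.2 tcp [0.6059 0.2746 0.0669] w0.679 gf33.3 ft [-3.4 -0.2  6. ]
open t24.9 tcp [0.6058 0.2746 0.0649] w0.999 gf0.0 ft [ 0.1 -0.9 -0.2]
circ [0.6044 0.2737] 0.0305 mean [0.6039 0.2727] 106
circ [0.5557 0.0202] 0.0107 mean [0.5554 0.0202] 48
0.0956060734331019
```

View pics/s2.png

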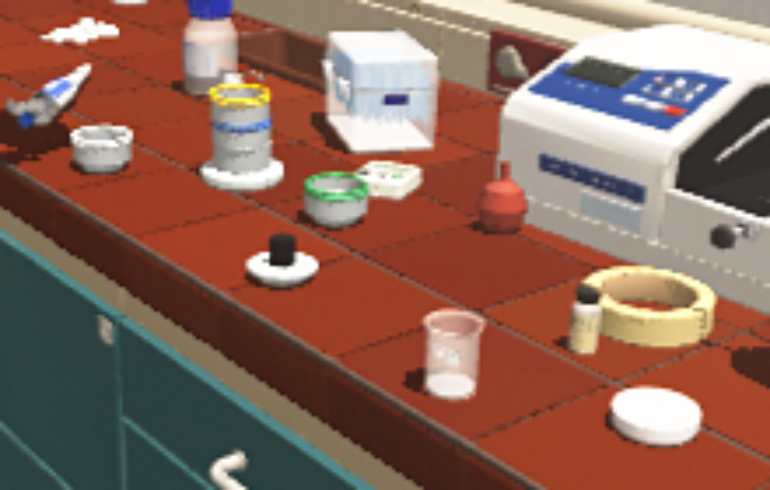

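The yellow sieve is seated level on the blue one, at crop (242,115). White is next.

```bash
python3 - <<'E'
from h import *
w=np.array([.4814,.3568]); pick(w,.010,np.arctan2(w[1],w[0]),30)
p=np.array([.6050,.2740]); place(p,.092,np.arctan2(p[1],p[0]))
l=np.array([.5556,.0202]); env.reach([*l,HI],best([*l,HI],np.arctan2(l[1],l[0])))
d=cam("top"); circ(d,p,.118)
cv2.imwrite("pics/s3.png",cv2.resize(cam("side")["image"][140:280,220:440,::-1],None,fx=3.5,fy=3.5))
E
```

```text
down t29.1 tcp [0.4817 0.3571 0.0108] w1.000 gf0.0 ft [0.1 0.6 0.1]
grip t29.6 tcp [0.4819 0.3572 0.011 ] w0.700 gf32.8 ft [-0.2 -0.4  4.6]
lift t31.3 tcp [0.4811 0.3566 0.2288] w0.697 gf32.6 ft [-0.   0.6 -1.2]
seat dz=-0.001 t35.6 tcp [0.6053 0.274  0.093 ] w0.701 gf33.2 ft [-3.3 -1.   6.3]
open t36.3 tcp [0.605  0.274  0.0909] w0.997 gf0.0 ft [-0.1 -0.1 -1. ]
circ [0. 0.] 0.0 mean [nan nan] 0h.py:17: RuntimeWarning: Mean of empty slice.
  c,r=cv2.minEnclosingCircle(P[k][:,:2].astype(np.float32)); m=P[k][:,:2].mean(0)
  ret = um.true_divide(
```

View pics/s3.png

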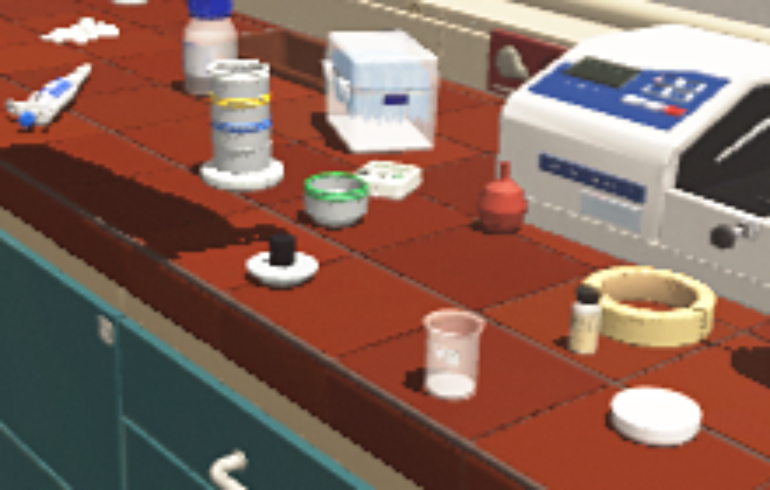

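White looks seated, at crop (240,85). The arm hid it from the top camera, so I'll move aside and measure before placing the lid.

```bash
python3 - <<'E'
from h import *
a=[.5,-.15,.25]; env.reach(a,best(a,-.3))
d=cam("top"); P=d["P"]; m=np.hypot(P[...,0]-.605,P[...,1]-.274)<.045
print(np.sort(P[...,2][m])[-60::6].round(4)); circ(d,(.605,.274),.118); circ(d,(.5556,.0202),.036,.02)
t=d["image"][180:230,200:270,::-1]; s=cam("side")["image"][145:200,260:330,::-1]
cv2.imwrite("pics/s4.png",np.hstack([cv2.resize(t,(390,300),interpolation=2),cv2.resize(s,(390,300),interpolation=2)]))
E
```

```text
[0.117  0.1173 0.1175 0.118  0.1183 0.1186 0.1188 0.1192 0.1199 0.1206]
circ [0.6036 0.274 ] 0.0306 mean [0.6035 0.2738] 115
circ [0. 0.] 0.0 mean [nan nan] 0h.py:17: RuntimeWarning: Mean of empty slice.
  c,r=cv2.minEnclosingCircle(P[k][:,:2].astype(np.float32)); m=P[k][:,:2].mean(0)
  ret = um.true_divide(
```

View pics/s4.png

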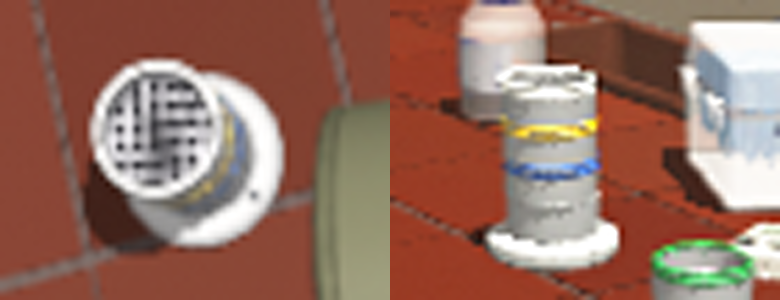

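The white rim reads level at z = 0.118 and the stack is straight in both views. Lid next.

```bash
python3 - <<'E'
from h import *
l=np.array([.5557,.0202]); pick(l,.0145,np.arctan2(l[1],l[0]),30)
p=np.array([.6042,.2740]); place(p,.1245,np.arctan2(p[1],p[0]))
a=[.45,-.1,.25]; env.reach(a,best(a,-.2)); env.hold(.5)
d=cam("top"); P=d["P"]; circ(d,(.604,.274),.146,.03); circ(d,(.604,.274),.1225)
t=d["image"][180:230,200:270,::-1]; s=cam("side")["image"][135:200,255:335,::-1]
cv2.imwrite("pics/s5.png",np.hstack([cv2.resize(t,(390,300),interpolation=2),cv2.resize(s,(390,300),interpolation=2)])); st("end")
E
```

```text
down t42.0 tcp [0.5561 0.0203 0.0152] w1.001 gf0.0 ft [ 0.1 -0.9  0.2]
grip t42.8 tcp [0.5559 0.0203 0.0148] w0.242 gf29.7 ft [0.6 0.  1.6]
lift t44.4 tcp [0.5553 0.0202 0.2289] w0.244 gf29.5 ft [-0.7  0.4 -1.1]
seat dz=-0.001 t48.9 tcp [0.6047 0.2741 0.1247] w0.241 gf29.9 ft [-1.6  0.2  6.2]
open t49.9 tcp [0.6042 0.274  0.1235] w1.001 gf0.0 ft [-0.3  0.4  0.5]
circ [0.6024 0.2732] 0.0108 mean [0.6026 0.2731] 58
circ [0.6035 0.2731] 0.0302 mean [0.602  0.2718] 338
end t52.8 tcp [ 0.45 -0.1   0.25] w1.002 gf0.0 ft [0.3 0.4 0.1]
```

View pics/s5.png

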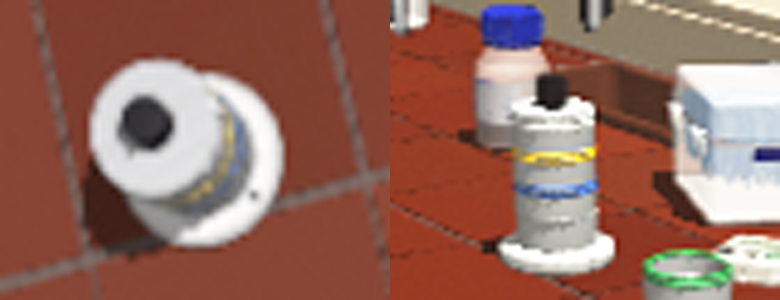

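The lid is on and centred. One quick plane fit on its disc before I hand in.

```bash
python3 - <<'E'
from h import *
P=np.mean([cam("top")["P"] for _ in range(5)],0); r=np.hypot(P[...,0]-.603,P[...,1]-.2728)
k=(r<.027)&(r>.014)&(abs(P[...,2]-.122)<.01); q=P[k]
c=np.linalg.lstsq(np.c_[q[:,:2]-[.603,.2728],np.ones(len(q))],q[:,2],rcond=None)[0]; print(c,k.sum())
if np.hypot(*c[:2])<.05 and abs(c[2]-.122)<.003: print(order.finish_job())
E
```

```text
[0.00301489 0.00258605 0.12153848] 222
the job is handed in; nothing more can be done
None
```

The stack is built on the pan in order (blue, yellow, white, lid) and handed in at about 53 s of the 112 s limit; the lid disc measured level within 0.004 rad at z = 0.1215 m (0.122 expected), but no verdict was returned.

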